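# Fit the keyed stub arbor into the buffing head's pulley and hold it home

## Robot

A 6-joint arm with a two-finger parallel gripper is mounted at the origin on a cart in front of the work surface, level with it; the furniture and walls round the work are solid. World frame = base frame: x ahead of the robot, y to its left, z up, the work surface at z = 0. Lengths are in m, angles in rad, forces in N, time in s.
With the tool pointing down it reaches from about 0.35 to 0.975 m from the base axis. Payload 4.9 kg.
Tool frame: the origin (TCP) lies on the front face of the gripper's body, between the roots of the fingers; the fingertips stand ctrl.tip_extent ahead of it and the grasp point (between the pads) lies 54 mm ahead of it (ctrl.tip_extent is the distance from the TCP to the fingertips, in m); z points along the fingers, y is the line along which they close (so a half turn about z gives the same grasp; the last joint's range is limited). The gripper opens to 85 mm and grips with 20 to 120 N. Pads are 22 mm wide; open, the fingers measure 114 mm over their backs; the gripper's body (76 mm by 85 mm) begins 54 mm behind the grasp point. The pads swing forward as they close: fully open they stand 13 mm farther back than shut.
Start: joints at [-1.24, 0.053, 1.613, -0, 1.476, -0.119], TCP at [0.272, -0.563, 0.304] pointing down, gripper open.
Joint ranges: [-3.01, 3.01], [-1.01, 2.22], [0.06, 2.58], [-1.02, 4.17], [0.09, 2.62], [-3.14, 3.14]. Speed limits (rad/s): [2.57, 2.57, 3.14, 3.14, 3.14, 3.14].

## Interface

Orientations are given as a rotation vector (axis times angle).
In Python, from station import ctrl gives the robot as it stands.
- The arm moves only by the tool apply_moves, never from a script. Its argument "rows" is one flat list of numbers, 6 for each row, row after row: the shift along the tool's x, y, z normalised to -1 to 1, where 1 is 0.6 m, then the turn, a rotation vector about the tool's x, y, z normalised to -1 to 1, where 1 is 90 degrees. A call has 1 to 20 rows; each row is the pose to reach, as a shift and turn from the pose commanded when the call began, along the tool's axes at that moment; what a row does not reach only later rows make up. A row lasts 1/10 s, in which the tool goes at most 50 mm and 8.59 degrees, less where a joint would pass 70% of its speed; a pose out of reach is approached as far as the arm can. A call with a number of a shift or a turn outside -1 to 1 is refused whole. A call with a gripper value outside its range is refused whole. "grip" is the opening, from 0 (shut) to 1 (fully open), set as the call begins (left out, the last holds). The fingers move at their own pace and stop on an object; "grip_force" is the grip in N (left out, the last holds). Time passes only in rows, so rows that repeat a pose let the fingers close. It gives the time, the measured TCP pose, the force, the opening and the grip force at its end, in the units of the state.
- ctrl.get_obs(): the state, without advancing time (a new reading comes with each control period).
- ctrl.get_image(name): name is "side" or "top" or "wrist"; returns (picture, depth): 384x512x3 uint8, blue, green, red; 384x512 float32, m along the optical axis (not along the pixel's ray), 0 where there is no reading.
- ctrl.camera_model(name): a dict with "mtx" (3x3 intrinsics, pixels), "k1" (the pictures are not rectified: a ray, as slopes to the right and down, at radius r is drawn at 1 + k1 r^2 times it, then the intrinsics apply), "R" (3x3) and "t" (3): a world point X has camera coordinates R X + t; the wrist camera has in their place "tool_from_camera" (4x4, takes a point from camera to tool coordinates, whose origin is the TCP and whose axes are the flange's). Camera axes: x right, y down, z forward; pixel columns grow to the right and rows downward; lengths in m; the calibration is good to about 2 mm. A picture is of the moment at which its call begins: read the wrist's pose just before it. camera_model takes no time and is no camera call.
- ctrl.finish_job(): hands the job in; it is judged then, once.
The state is a dict: "t": time; "q": joint angles; "dq": joint speeds; "effort": joint torques, N m; "tool_pos": TCP position; "tool_rot": TCP orientation; "contact_force": force on the tool from outside, world axes, zero at the start; "wrist_torque": the same for the moment, N m; "opening": finger opening in m; "grip_force": force on a finger pad.
Only numpy, scipy, OpenCV 4.12 (cv2) and the standard library are available. Lean on these libraries where they do the work, as an engineer would, in place of code of your own. Each camera call takes 0.05 s, during which the arm holds its last target. There are 200 camera calls.

## Task

Lift the keyed stub arbor up and off its two-prong hook, lower its nose into the bore of the belt pulley and turn it until its brass key slips into the keyway. Keep pushing, against the spring in the bore, until the underside of the arbor's collar sits flush on the pulley's hub, and finish like that, still gripping the upright arbor and holding it fully home (the spring lifts it out if you let go) so that I can nip up the grub screw. Leave the hex key, the spanner and the glue bottle where they are.

Things in the scene. Friction and masses are not known exactly. Their poses are not given: they have to be found in the camera images.
- arbor_flats (a point): Loose bare-steel stub arbor, 117 mm long, 0.3 kg, hanging nose down. This point: on its axis, z up it, half-way up the two spanner flats to grip it by: 24 mm apart (facing +y and -y), 33 mm wide along x, 48 mm tall, clear down to the collar's upper face 24 mm below this point. Nose tip 80 mm below, collar underside 32 mm below. Threaded stub 19 mm thick, 13 mm tall on top of the flats.
- arbor_collar (a point): Point on the arbor's axis in the underside of its collar (48 mm diameter, 8 mm thick), 48 mm above the nose tip; axes as arbor_flats. Lies at pulley_mouth when the arbor is home.
- arbor_tip (a point): Centre of the arbor's nose tip, axes as arbor_flats. Shaft 18 mm in diameter, 48 mm long up to the collar, the lowest 6 mm tapered to 11 mm. A brass key, 6 mm wide with rounded ends, stands 4 mm out of the shaft on its -x side, from 15 to 45 mm above the tip; the lowest 15 mm have no key.
- arbor: The whole arbor: origin at the nose tip, axes as arbor_flats (z up along it, key on its -x side).
- rack_seat (a point): Midway between the prongs of the hook, level with their tops, 120 mm above the bench: the arbor's collar rests here. Prongs: 8 mm round bars along x, 41 mm apart between centres (33 mm gap, shaft with key passes), open end on the -x side, where the tips, 36 mm from here, turn up 12 mm higher than the prongs' tops.
- rack: Fixed plywood tool rack that carries the two-prong hook. Origin on the bench under rack_seat, same axes. Foot 125 x 140 mm, 18 mm thick; upright panel from 55 to 73 mm on the +x side of the origin, 140 mm wide, up to 155 mm above the bench.
- pulley_mouth (a point): Centre of the pulley bore's mouth, in the flat top face of the hub (56 mm diameter), 106 mm above the bench, z up. Bore 20 mm in diameter. Its keyway, a slot 8 mm wide reaching 14.5 mm from the axis, opens through the top face on this point's -x side; the key goes in only there.
- stand: Buffing head: fixed plywood board 150 x 150 x 18 mm with a green flange bearing that carries an aluminium two-step belt pulley, 92 mm diameter, bore upwards. Origin on the bench under the bore.
- pulley (a joint): Angle of the pulley in its bearing (rad, anticlockwise from above positive, 0 when keyway and board axes agree); already contained in the orientation of pulley_mouth. It turns only stiffly (0.2 N m).
- spring_pad (a joint): Travel (m) of the spring pad at the bottom of the bore: 0 untouched, 0.007 when the arbor is home. The nose meets it 41 mm below the mouth; it pushes up with 6 N at first and about 10 N at home, enough to lift the arbor if let go.
- hex_key: T-handle hex key, red handle, 123 x 75 x 14 mm, lying on the bench in front of the pulley's board; origin at its underside. Not to be disturbed.
- lathe_spanner: Flat steel open spanner, 186 x 46 x 8 mm, lying on the bench between rack and pulley; origin at its underside. Not to be disturbed.
- thin_glue: Small white and blue glue bottle with a red cap, 34 mm diameter, 95 mm tall, standing on the bench behind the spanner; origin at its underside. Not to be disturbed.
Mind the look-alikes: they are no part of the job. Leave any green or turquoise look-alike of the arbor alone.

How it is judged:
By the outcome, as a careful person would: the job done as asked, in the order asked, and still so for the second after the job is handed in, while the arm keeps its last pose, push and grip.
It also fails if it takes over 64 s, if anything falls off the work surface, if the arm or the gripper's body presses on something with over 40 N, if the wrist force passes 120 N, or if a joint passes its speed limit or range.

## Working session

There is one attempt and no reset: what is moved stays moved. The work goes in short steps, Python scripts to look and compute and a tool call to move; the robot and the scene stay as the last step left them, time stands still between calls to the robot, and variables do not carry over. Pictures are saved under pics/ and viewed, at most 10 in all, crops included, and the job is handed in when it is done.

Besides the shell and the picture viewer there is one more tool, called after "Request:" as name(argument=value, ...) on one line, values as JSON. apply_moves: Moves the arm, as the interface text tells. Its arguments: {"type":"object","properties":{"rows":{"type":"array","items":{"type":"number"}},"grip":{"type":"number"},"grip_force":{"type":"number"}},"required":["rows"]}

```bash
mkdir -p pics; ls; cat > h.py <<'E'
import numpy as np, cv2
from station import ctrl
from scipy.spatial.transform import Rotation as Ro
def cam(n,o=None):
    m=ctrl.camera_model(n); K=np.array(m["mtx"]); 
    if n=="wrist":
        o=o or ctrl.get_obs(); T=np.array(m["tool_from_camera"]); Rt=Ro.from_rotvec(o["tool_rot"]).as_matrix()
        Rc=Rt@T[:3,:3]; c=Rt@T[:3,3]+np.array(o["tool_pos"])
    else:
        R=np.array(m["R"]); Rc=R.T; c=-R.T@np.array(m["t"])
    return K,m["k1"],Rc,c
def ray(C,uv):
    K,k1,Rc,c=C
    d=(np.array(uv,float)-K[:2,2])/[K[0,0],K[1,1]]
    s=d.copy()
    for _ in range(20): s=d/(1+k1*(s@s))
    return c,Rc@np.array([s[0],s[1],1])
def onz(C,uv,z):
    c,d=ray(C,uv); return c+d*(z-c[2])/d[2]
def pt(C,uv,depth):
    c,d=ray(C,uv); return c+d*depth
def proj(C,X):
    K,k1,Rc,c=C; p=Rc.T@(np.array(X)-c); s=p[:2]/p[2]; s=s*(1+k1*(s@s)); return s*[K[0,0],K[1,1]]+K[:2,2]
E
python3 - <<'E'
from h import *
for n in("side","top"):
    p,d=ctrl.get_image(n); cv2.imwrite(f"pics/{n}0.png",p); np.savez(f"{n}0.npz",p=p,d=d)
    K,k,R,c=cam(n); print(n,c.round(3),R[:,2].round(2))
print(ctrl.get_obs(),ctrl.tip_extent)
print(ctrl.camera_model("wrist"))
E
```

```text
pics
side [ 0.458 -1.003  0.805] [ 0.04  0.82 -0.57]
top [0.444 0.019 1.073] [ 0.06 -0.04 -1.  ]
{'t': 0.1, 'q': array([-1.24001054e+00,  5.33476243e-02,  1.61418786e+00, -1.85737563e-06,
        1.47599792e+00, -1.19039919e-01]), 'dq': array([ 0.0032199 , -0.00074065, -0.00424772,  0.00138699, -0.00200641,
       -0.00081266]), 'effort': array([-4.05190463e-06, -3.94904566e+01, -3.71362567e+01, -1.58281491e-04,
        3.95813418e-03, -1.32842200e-05]), 'tool_pos': array([ 0.27159004, -0.56242155,  0.302732  ]), 'tool_rot': array([-3.06058591e+00, -7.00212337e-01,  3.24842410e-04]), 'contact_force': array([0.28711541, 0.89485227, 0.5894651 ]), 'wrist_torque': array([-0.0446464,  0.0359162,  0.0686584]), 'grip_force': 0.0, 'opening': 0.0855260282451461} 0.0726
{'mtx': array([[310.33706742,   0.        , 254.59469603],
       [  0.        , 310.33706742, 195.72009537],
       [  0.        ,   0.        ,   1.        ]]), 'k1': -0.02776525342575519, 'tool_from_camera': array([[ 3.83749443e-04, -9.60116551e-01, -2.79599822e-01,
         7.11146839e-02],
       [ 9.99999901e-01,  4.31001973e-04, -1.07520536e-04,
         2.80239967e-05],
       [ 2.23740321e-04, -2.79599753e-01,  9.60116622e-01,
        -6.91044372e-02],
       [ 0.00000000e+00,  0.00000000e+00,  0.00000000e+00,
         1.00000000e+00]])}
```

```bash
python3 -c "
import cv2,numpy as np
a=cv2.imread('pics/side0.png');b=cv2.imread('pics/top0.png')
cv2.imwrite('pics/both0.png',cv2.resize(np.vstack([a,b]),(400,600))) "
```

```text
(no output)
```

View pics/top0.png

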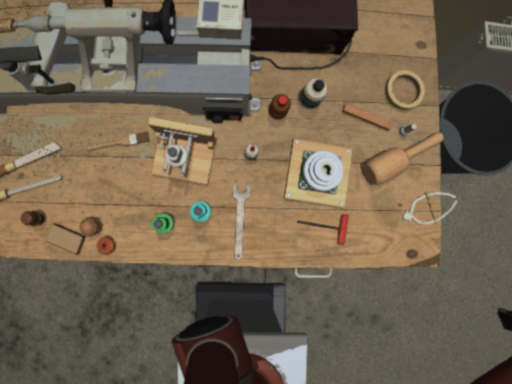

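View pics/side0.png

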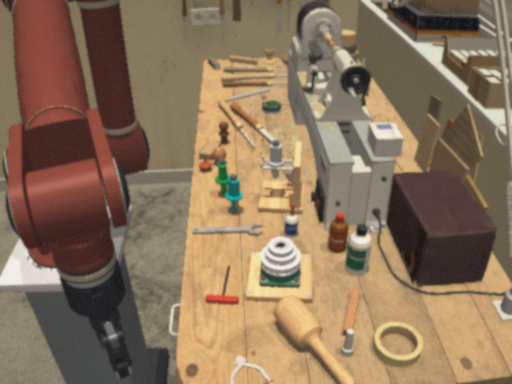

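The candidates for the arbor in the top view are the bare-steel one hanging on the rack's hook (177,155), the green look-alike (162,222) and the turquoise look-alike (200,211). In the side view they are at (276,150), (222,175) and (234,190). I choose the steel one on the hook. The pulley is at (323,170) in the top view. I'll check the choice in a close crop and measure.

```bash
python3 - <<'E'
from h import *
z=np.load("top0.npz");p,d=z["p"],z["d"];C=cam("top")
s=np.load("side0.npz")["p"]
a=cv2.resize(p[110:190,140:220],(400,400),interpolation=cv2.INTER_CUBIC);b=cv2.resize(p[130:210,283:363],(400,400),interpolation=cv2.INTER_CUBIC)
cv2.imwrite("pics/crop.png",np.hstack([a,b]))
H,W=d.shape
P=np.full((H,W,3),np.nan)
for v in range(100,250):
    for u in range(120,420):
        if d[v,u]>0:P[v,u]=pt(C,(u,v),d[v,u])
np.save("P.npy",P)
def blob(box,z0,z1):
    u0,u1,v0,v1=box;m=np.zeros((H,W),bool);m[v0:v1,u0:u1]=True
    m&=(P[...,2]>z0)&(P[...,2]<z1);return P[m]
def rect(q):
    r=cv2.minAreaRect((q[:,:2]*1000).astype(np.float32));return np.round(r[0],1),np.round(r[1],1),round(r[2],1),len(q),q[:,2].mean().round(4)
print("panel",rect(blob((140,220,110,140),.140,.17)))
print("rackfoot",rect(blob((140,220,110,190),.01,.03)))
print("arbor top",rect(blob((155,205,135,175),.185,.23)), "zmax",np.nanmax(P[135:175,155:205,2]))
print("flats",rect(blob((155,205,135,175),.15,.23)))
print("board",rect(blob((280,360,130,215),.01,.03)))
print("hub",rect(blob((280,360,130,215),.098,.115)))
print("wheel",rect(blob((280,360,130,215),.05,.115)))
print("bench z",np.nanmedian(P[225:245,260:290,2]))
for n,b in dict(spanner=(225,255,180,260),glue=(240,262,140,162),hex=(290,360,210,250)).items():
    print(n,rect(blob(b,.004,.12)))
E
```

```text
panel (array([628.3, 144.9]), array([138.9,  19.1]), 79.9, 600, np.float64(0.1531))
rackfoot (array([613.3, 171.4]), array([186. , 168.1]), 80.5, 1669, np.float64(0.0173))
arbor top (array([568.7, 154. ]), array([18.6, 16.5]), 0.7, 70, np.float64(0.1882)) zmax 0.19089065263847915
flats (array([589.4, 134.8]), array([31.8, 87.6]), 46.4, 189, np.float64(0.1783))
board (array([ 541.7, -179.8]), array([158. , 165.5]), 82.0, 2239, np.float64(0.018))
hub (array([ 550.7, -176.3]), array([52. , 52.7]), 1.4, 414, np.float64(0.1051))
wheel (array([ 549.8, -176.8]), array([89.1, 89.7]), 13.6, 1228, np.float64(0.0875))
bench z -0.0005952462153860916
spanner (array([440.8,  13.6]), array([159.6,  70.2]), 1.3, 552, np.float64(0.0079))
glue (array([593. ,  -8.6]), array([46.4, 39.1]), 15.1, 213, np.float64(0.0512))
hex (array([ 413.3, -197.1]), array([ 88.8, 172. ]), 2.7, 335, np.float64(0.0102))
```

View pics/crop.png

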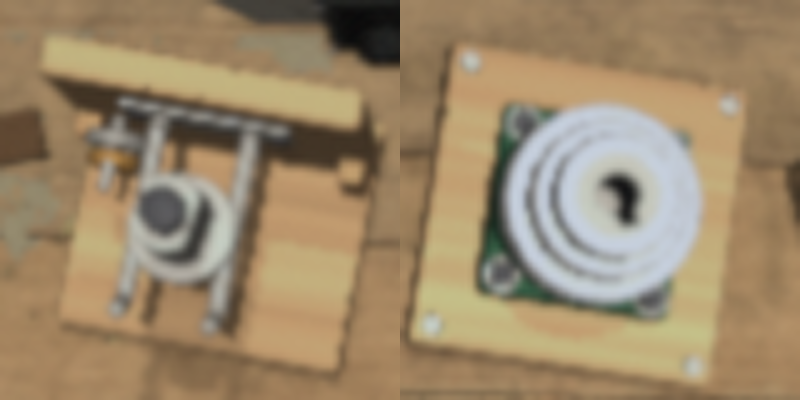

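The crop confirms the bare-steel arbor on the rack's two prongs, with its stub at crop (160,210) and the brass bits on the panel unrelated. The pulley bore is at crop (620,190) and its keyway points down and to the right. I'll go over the pulley first for one look, then on to the arbor.

```bash
cat >> h.py <<'E'
def plan(pos,yaw):
    "shift/turn (normalised) to bring TCP to pos, tool down, tool x at yaw deg"
    o=ctrl.get_obs(); R=Ro.from_rotvec(o["tool_rot"]).as_matrix()
    y=np.radians(yaw); c,s=np.cos(y),np.sin(y); G=np.array([[c,s,0],[s,-c,0],[0,0,-1]])
    sh=R.T@(np.array(pos)-o["tool_pos"]); rv=Ro.from_matrix(R.T@G).as_rotvec()
    print("t",round(o["t"],2),"pos",o["tool_pos"].round(4),"yaw",np.degrees(np.arctan2(R[1,0],R[0,0])).round(2),"tilt",(R[:2,2]).round(4),"F",o["contact_force"].round(1))
    print("rows", (sh/.6).round(4),(rv/(np.pi/2)).round(4))
E
python3 -c "
from h import *
plan((.55,-.177,.31),115)"
```

```text
t 0.1 pos [ 0.2716 -0.5624  0.3027] yaw 25.77 tilt [-0.0006  0.0018] F [0.3 0.9 0.6]
rows [ 0.6972 -0.3767 -0.0112] [-9.000e-04 -1.100e-03 -9.914e-01]
```

Request:
apply_moves(rows=[0.697,-0.377,-0.011,0,0,-0.99,0.697,-0.377,-0.011,0,0,-0.99,0.697,-0.377,-0.011,0,0,-0.99,0.697,-0.377,-0.011,0,0,-0.99,0.697,-0.377,-0.011,0,0,-0.99,0.697,-0.377,-0.011,0,0,-0.99,0.697,-0.377,-0.011,0,0,-0.99,0.697,-0.377,-0.011,0,0,-0.99,0.697,-0.377,-0.011,0,0,-0.99,0.697,-0.377,-0.011,0,0,-0.99,0.697,-0.377,-0.011,0,0,-0.99,0.697,-0.377,-0.011,0,0,-0.99,0.697,-0.377,-0.011,0,0,-0.99,0.697,-0.377,-0.011,0,0,-0.99], grip=1)

```text
t: 1.5
tool_pos: [0.5496, -0.1778, 0.3102]
tool_rot: [-1.693, -2.646, 0.0]
contact_force: [-0.2, 1.0, -0.3]
opening: 0.0857
grip_force: 0.0
```

```bash
python3 - <<'E'
from h import *
plan((.567,.1545,.36),170)
o=ctrl.get_obs();p,d=ctrl.get_image("wrist");np.savez("w1.npz",p=p,d=d,pos=o["tool_pos"],rot=o["tool_rot"])
C=cam("wrist",o);u,v=proj(C,(.55,-.177,.106)).astype(int);print(u,v)
cv2.imwrite("pics/w1.png",cv2.resize(p[max(v-75,0):v+75,max(0,u-100):u+100],(800,600),interpolation=cv2.INTER_CUBIC))
E
```

```text
t 1.5 pos [ 0.5496 -0.1778  0.3102] yaw 114.76 tilt [-0.0005  0.0002] F [-0.2  1.  -0.3]
rows [ 0.4908  0.2583 -0.0829] [-1.000e-04 -3.000e-04 -6.138e-01]
255 186
```

View pics/w1.png

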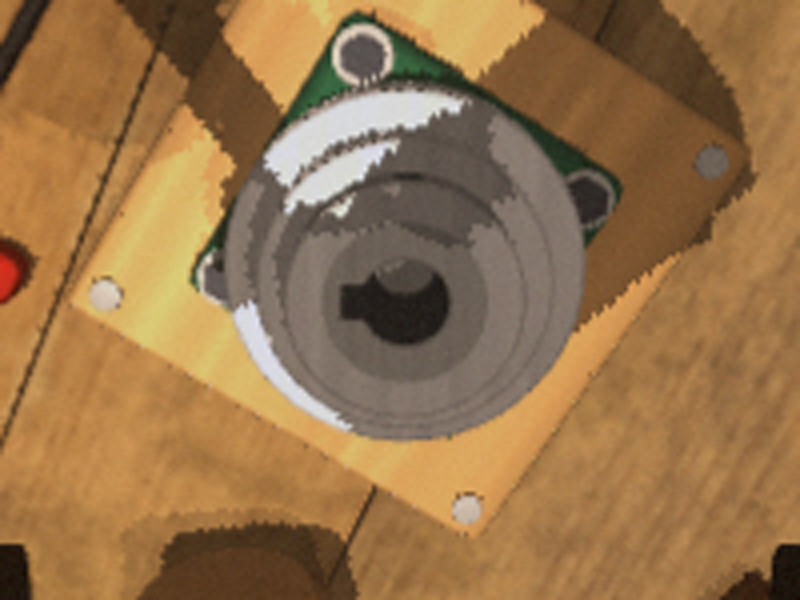

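The close view shows the bore centre at crop (405,302), radius about 44 px, and the keyway pointing left to its end at (340,302), with its sides at y of about 286 and 318.

```bash
python3 - <<'E'
from h import *
z=np.load("w1.npz");C=cam("wrist",dict(tool_pos=z["pos"],tool_rot=z["rot"]))
f=lambda a,b:onz(C,(155+(a+.5)/4-.5,111+(b+.5)/4-.5),.106)
# hub/bore mask refine
g=cv2.cvtColor(z["p"],cv2.COLOR_BGR2GRAY);b=cv2.resize(g[111:261,155:355],(800,600),interpolation=cv2.INTER_CUBIC)
m=((b<60)*255).astype(np.uint8);n,l,s,c=cv2.connectedComponentsWithStats(m)
k=l[302,410];print("dark",s[k],c[k])
dk=(l==k);rows=[(y,np.where(dk[y,330:372])[0].min()+330 if dk[y,330:372].any() else 0) for y in range(275,330,4)];print(rows)
print([ (x,np.where(dk[:,x])[0].min(),np.where(dk[:,x])[0].max()) for x in (345,350,355,360,405,420)])
c=f(405,302);e=f(340,302);print(c,e,np.linalg.norm(c-e),np.linalg.norm(f(449,302)-c),"yaw",np.degrees(np.arctan2(*(c-e)[1::-1])))
E
```

```text
dark [ 341  272  109   73 5231] [397.80386159 309.43987765]
[(275, np.int64(371)), (279, np.int64(368)), (283, np.int64(365)), (287, np.int64(342)), (291, np.int64(342)), (295, np.int64(342)), (299, np.int64(341)), (303, np.int64(341)), (307, np.int64(341)), (311, np.int64(341)), (315, np.int64(342)), (319, np.int64(346)), (323, np.int64(366)), (327, np.int64(370))]
[(345, np.int64(285), np.int64(318)), (350, np.int64(285), np.int64(318)), (355, np.int64(286), np.int64(319)), (360, np.int64(285), np.int64(318)), (405, np.int64(293), np.int64(344)), (420, np.int64(289), np.int64(342))]
[ 0.5504274  -0.17674653  0.106     ] [ 0.53701437 -0.18294044  0.106     ] 0.014774098910696667 0.010000475370453498 yaw 24.786700247989007
```

Request:
apply_moves(rows=[0.491,0.258,-0.083,0,0,-0.614,0.491,0.258,-0.083,0,0,-0.614,0.491,0.258,-0.083,0,0,-0.614,0.491,0.258,-0.083,0,0,-0.614,0.491,0.258,-0.083,0,0,-0.614,0.491,0.258,-0.083,0,0,-0.614,0.491,0.258,-0.083,0,0,-0.614,0.491,0.258,-0.083,0,0,-0.614,0.491,0.258,-0.083,0,0,-0.614,0.491,0.258,-0.083,0,0,-0.614])

```text
t: 2.55
tool_pos: [0.5665, 0.1539, 0.3599]
tool_rot: [-0.274, -3.129, 0.001]
contact_force: [-0.6, -0.1, 0.7]
opening: 0.0854
grip_force: 0.0
```

```bash
python3 - <<'E'
from h import *
plan((.567,.1545,.26),170)
o=ctrl.get_obs();p,d=ctrl.get_image("wrist");np.savez("w2.npz",p=p,d=d,pos=o["tool_pos"],rot=o["tool_rot"])
C=cam("wrist",o);u,v=proj(C,(.567,.1545,.16)).astype(int);print(u,v)
cv2.imwrite("pics/w2.png",cv2.resize(p[max(v-75,0):v+75,max(0,u-100):u+100],(800,600),interpolation=cv2.INTER_CUBIC))
E
```

```text
t 2.55 pos [0.5665 0.1539 0.3599] yaw 170.01 tilt [-0.0006 -0.0005] F [-0.6 -0.1  0.7]
rows [-0.0007  0.0013  0.1665] [-0.0004 -0.0003  0.0001]
255 188
```

View pics/w2.png

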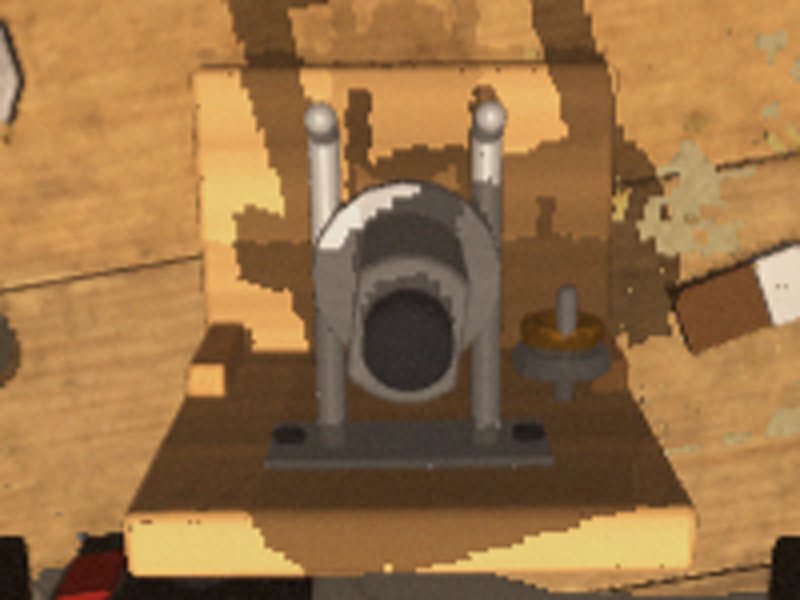

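The steel arbor hangs nose down between the prongs. Its stub top is at crop (407,340), the collar around (407,268), and the flats' edges at x of about 357 and 462 run almost vertically, so they line up with the tool's x axis. An unrelated hanging item on the panel is at (565,330). I'll check the centre, the flats' angle and the finger clearance.

```bash
python3 - <<'E'
from h import *
z=np.load("w2.npz");C=cam("wrist",dict(tool_pos=z["pos"],tool_rot=z["rot"]));d=z["d"]
f=lambda a,b,h:onz(C,(155+(a+.5)/4-.5,113+(b+.5)/4-.5),h)
s=f(407,340,.189);print("stub",s)
print("prong tips mid",(f(321,120,.13)+f(489,120,.13))/2)
yaw=np.radians(-10);ax=np.array([np.cos(yaw),np.sin(yaw)]);ay=np.array([-ax[1],ax[0]])
Q=np.array([pt(C,(u,v),d[v,u]) for v in range(90,270) for u in range(150,360) if d[v,u]>0])
L=(Q[:,:2]-s[:2]);X=L@ax;Y=L@ay
for nm,m in dict(fingers=(abs(X)<22)&0).items():pass
m=(abs(X)<.02)&(abs(Y)>.026)&(abs(Y)<.065);print("finger zone zmax",Q[m,2].max(),np.percentile(Q[m,2],99))
t=(Q[:,2]>.184)&(abs(X)<.03)&(abs(Y)<.03);print("stub top pts",t.sum(),Q[t].mean(0))
k=(Q[:,2]>.172)&(abs(X)<.03)&(abs(Y)<.03);r=cv2.minAreaRect((Q[k,:2]*1e3).astype(np.float32));print("flat top",r)
k=(abs(Q[:,2]-.128)<.003)&(np.hypot(X,Y)<.03);print("collar",k.sum(),cv2.minEnclosingCircle((Q[k,:2]*1e3).astype(np.float32)))
plan((s[0],s[1],.206),170)
E
```

```text
stub [0.56721634 0.15520337 0.189     ]
prong tips mid [0.530375   0.16143831 0.13      ]
finger zone zmax 0.31641321713151227 0.3150813575403713
stub top pts 413 [0.56856594 0.15506551 0.18810351]
flat top ((569.215576171875, 154.96533203125), (23.934782028198242, 33.22001647949219), 72.10964965820312)
collar 768 ((568.7783203125, 155.016845703125), 23.875566482543945)
t 2.6 pos [0.5665 0.1537 0.3599] yaw 169.99 tilt [-0.0007 -0.0004] F [-0.7 -0.1 -0. ]
rows [-0.0008  0.0029  0.2564] [-0.0003 -0.0004 -0.0001]
```

```bash
python3 - <<'E'
from h import *
z=np.load("w2.npz");C=cam("wrist",dict(tool_pos=z["pos"],tool_rot=z["rot"]));d=z["d"]
Q=np.array([pt(C,(u,v),d[v,u]) for v in range(90,270) for u in range(150,360) if d[v,u]>0])
yaw=np.radians(-18);ax=np.array([np.cos(yaw),np.sin(yaw)]);ay=np.array([-ax[1],ax[0]])
L=(Q[:,:2]-[.5685,.155]);X=L@ax;Y=L@ay
m=(abs(X)<.02)&(abs(Y)>.026)&(abs(Y)<.065)&(Q[:,2]<.25);print("finger zone zmax",Q[m,2].max())
for zz in (.168,.17,.172,.174):
    k=(Q[:,2]>zz)&(Q[:,2]<.2)&(np.hypot(X,Y)<.03);print(cv2.minAreaRect((Q[k,:2]*1e3).astype(np.float32)))
plan((.5685,.155,.206),162)
E
```

```text
finger zone zmax 0.11875229063921855
((569.1907348632812, 154.9733428955078), (23.934782028198242, 33.27216339111328), 72.10964965820312)
((569.1907348632812, 154.9733428955078), (23.934782028198242, 33.27216339111328), 72.10964965820312)
((569.215576171875, 154.96533203125), (23.934782028198242, 33.22001647949219), 72.10964965820312)
((568.9264526367188, 154.96624755859375), (23.79285430908203, 32.34417724609375), 72.3878402709961)
t 2.6 pos [0.5665 0.1537 0.3599] yaw 169.99 tilt [-0.0007 -0.0004] F [-0.7 -0.1 -0. ]
rows [-0.003   0.0029  0.2564] [-0.0004 -0.0004  0.0888]
```

Request:
apply_moves(rows=[-0.003,0.003,0.1,0,0,0.089,-0.003,0.003,0.15,0,0,0.089,-0.003,0.003,0.2,0,0,0.089,-0.003,0.003,0.235,0,0,0.089,-0.003,0.003,0.256,0,0,0.089,-0.003,0.003,0.256,0,0,0.089,-0.003,0.003,0.256,0,0,0.089])

```text
t: 3.3
tool_pos: [0.5692, 0.156, 0.2077]
tool_rot: [0.49, 3.102, 0.001]
contact_force: [-0.2, -0.0, 0.5]
opening: 0.0855
grip_force: 0.0
```

Request:
apply_moves(rows=[0,0,0,0,0,0,0,0,0,0,0,0,0,0,0,0,0,0,0,0,0,0,0,0,0,0,0,0,0,0,0,0,0,0,0,0,0,0,0,0,0,0,0,0,0,0,0,0], grip=0, grip_force=70)

```text
t: 4.1
tool_pos: [0.5689, 0.1565, 0.2074]
tool_rot: [0.488, 3.103, 0.0]
contact_force: [-1.5, -0.0, 4.9]
opening: 0.0231
grip_force: 69.0
```

Request:
apply_moves(rows=[0,0,-0.03,0,0,0,0,0,-0.06,0,0,0,0,0,-0.1,0,0,0,0,0,-0.15,0,0,0,0,0,-0.2,0,0,0,0,0,-0.24,0,0,0,0,0,-0.267,0,0,0,0,0,-0.267,0,0,0,0,0,-0.267,0,0,0])

```text
t: 5.0
tool_pos: [0.5683, 0.1565, 0.3653]
tool_rot: [-0.488, -3.102, 0.001]
contact_force: [0.1, 0.6, -2.9]
opening: 0.0229
grip_force: 68.7
```

```bash
python3 - <<'E'
from h import *
plan((.5504,-.1767,.40),222)
o=ctrl.get_obs();print(o["opening"],o["grip_force"])
E
```

```text
t 5.0 pos [0.5683 0.1565 0.3653] yaw 162.12 tilt [-0.002  -0.0002] F [ 0.1  0.6 -2.9]
rows [-0.142  -0.5378 -0.0576] [ 2.000e-04 -1.300e-03 -6.653e-01]
0.022895323098859503 68.6542296409607
```

Request:
apply_moves(rows=[-0.142,-0.538,-0.058,0,0,-0.665,-0.142,-0.538,-0.058,0,0,-0.665,-0.142,-0.538,-0.058,0,0,-0.665,-0.142,-0.538,-0.058,0,0,-0.665,-0.142,-0.538,-0.058,0,0,-0.665,-0.142,-0.538,-0.058,0,0,-0.665,-0.142,-0.538,-0.058,0,0,-0.665,-0.142,-0.538,-0.058,0,0,-0.665,-0.142,-0.538,-0.058,0,0,-0.665,-0.142,-0.538,-0.058,0,0,-0.665,-0.142,-0.538,-0.058,0,0,-0.665])

```text
t: 6.1
tool_pos: [0.5505, -0.1756, 0.4004]
tool_rot: [1.125, -2.932, -0.003]
contact_force: [-0.1, -0.1, -2.7]
opening: 0.0233
grip_force: 69.6
```

```bash
python3 - <<'E'
from h import *
plan((.5504,-.1767,.40),204.8)
o=ctrl.get_obs();P=np.array(o["tool_pos"])
p,d=ctrl.get_image("side");C=cam("side");np.savez("s1.npz",p=p,d=d)
t=proj(C,P-[0,0,.054+.08]);c=proj(C,P-[0,0,.054+.032]);print(t,c)
u,v=((t+c)/2).astype(int)
a=cv2.resize(p[v-30:v+30,u-40:u+40],(400,300),interpolation=cv2.INTER_CUBIC)
o=ctrl.get_obs();p,d=ctrl.get_image("wrist");np.savez("w3.npz",p=p,d=d,pos=o["tool_pos"],rot=o["tool_rot"])
cv2.imwrite("pics/s1.png",np.hstack([a,cv2.resize(p,(400,300))]))
E
```

```text
t 6.1 pos [ 0.5505 -0.1756  0.4004] yaw -138.0 tilt [-0.0018  0.0012] F [-0.1 -0.1 -2.7]
rows [ 0.0014 -0.0012  0.0006] [ 0.0013 -0.0005  0.1911]
[280.90276175 183.48906391] [281.220434   163.11720566]
```

View pics/s1.png

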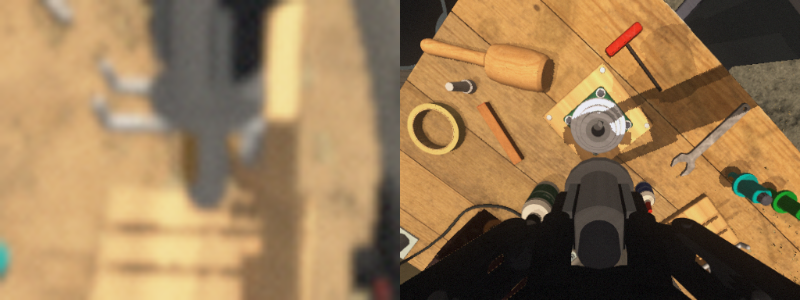

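The side crop shows a dark yellow stripe at (188,155), along the left of the shaft at (208,150), which is where the key should be at this yaw. I'll check that numerically.

```bash
python3 - <<'E'
from h import *
z=np.load("s1.npz");p=z["p"];C=cam("side");h=cv2.cvtColor(p,cv2.COLOR_BGR2HSV)
P=np.array([.5505,-.1756,.4004-.134])
y=np.radians(222);k=np.array([np.cos(y),np.sin(y),0])
for s in(1,-1):print(s,[proj(C,P+s*k*.012+[0,0,q]).round(1).tolist() for q in(.015,.045)])
for v in range(168,184,2):print(v,[tuple(int(a) for a in h[v,u]) for u in range(274,290)])
E
```

```text
1 [[277.0, 179.6], [277.1, 166.7]]
-1 [[284.9, 174.9], [285.2, 162.2]]
168 [(15, 30, 134), (14, 40, 121), (17, 45, 113), (15, 51, 109), (17, 40, 103), (18, 32, 105), (18, 32, 104), (15, 24, 106), (23, 20, 104), (21, 17, 106), (19, 20, 104), (15, 24, 106), (17, 21, 107), (17, 31, 116), (17, 30, 120), (19, 22, 129)]
170 [(16, 94, 157), (17, 96, 156), (17, 103, 153), (17, 110, 132), (17, 121, 116), (16, 102, 110), (16, 74, 107), (20, 36, 105), (23, 19, 105), (15, 19, 106), (18, 24, 105), (14, 36, 107), (15, 78, 128), (17, 100, 150), (17, 90, 158), (16, 54, 157)]
172 [(17, 112, 184), (17, 113, 174), (16, 114, 166), (16, 124, 140), (17, 150, 114), (18, 136, 111), (16, 84, 109), (18, 42, 109), (19, 19, 107), (17, 17, 106), (19, 20, 104), (19, 37, 109), (16, 89, 121), (16, 121, 147), (17, 97, 160), (15, 54, 160)]
174 [(17, 112, 195), (16, 111, 174), (16, 114, 166), (16, 128, 138), (18, 142, 113), (18, 133, 109), (17, 88, 110), (14, 40, 109), (18, 23, 111), (17, 17, 108), (11, 20, 104), (23, 30, 102), (16, 57, 108), (17, 102, 122), (17, 91, 126), (15, 56, 128)]
176 [(17, 113, 196), (17, 108,
[... 270 characters left out ...]
), (19, 110, 150), (18, 130, 120), (17, 114, 112), (15, 76, 110), (17, 34, 106), (15, 28, 108), (23, 19, 106), (16, 27, 105), (21, 38, 108), (17, 65, 121), (17, 92, 127), (15, 106, 123), (14, 112, 127)]
180 [(18, 99, 217), (19, 97, 215), (19, 100, 209), (18, 101, 187), (17, 90, 141), (17, 60, 111), (19, 33, 107), (21, 25, 104), (19, 19, 109), (21, 23, 109), (15, 23, 110), (17, 48, 121), (17, 83, 151), (18, 98, 170), (17, 107, 152), (15, 115, 135)]
182 [(22, 96, 240), (22, 94, 240), (22, 98, 238), (19, 101, 229), (17, 96, 189), (14, 65, 137), (19, 38, 115), (21, 24, 107), (18, 24, 106), (12, 23, 110), (15, 39, 118), (16, 77, 143), (16, 98, 172), (16, 107, 181), (16, 112, 173), (16, 115, 171)]
```

The key is confirmed on the tool's +x side: there is a saturated brass column at u=278–279 that ends at row 179, 15 mm above the tip. Now I'll lower the arbor to just above the mouth at the keyway's yaw.

Request:
apply_moves(rows=[0.001,-0.001,0.05,0,0,0.191,0.001,-0.001,0.11,0,0,0.191,0.001,-0.001,0.17,0,0,0.191,0.001,-0.001,0.21,0,0,0.191,0.001,-0.001,0.235,0,0,0.191,0.001,-0.001,0.243,0,0,0.191,0.001,-0.001,0.243,0,0,0.191,0.001,-0.001,0.243,0,0,0.191,0.001,-0.001,0.243,0,0,0.191])

```text
t: 7.1
tool_pos: [0.5514, -0.178, 0.258]
tool_rot: [-0.674, 3.066, -0.003]
contact_force: [-0.4, -0.3, -2.4]
opening: 0.023
grip_force: 69.7
```

```bash
python3 - <<'E'
from h import *
plan((.5504,-.1767,.232),204.8)
o=ctrl.get_obs();print(o["opening"],o["grip_force"])
p,d=ctrl.get_image("wrist");np.savez("w4.npz",p=p,d=d,pos=o["tool_pos"],rot=o["tool_rot"])
C=cam("wrist",o);P=np.array(o["tool_pos"])
q=lambda X:proj(C,X).round(1)
print("expect stub top",q(P-[0,0,.0184]),"collar",q(P-[0,0,.0794]),"mouth",q((.5504,-.1767,.106)))
s=ctrl.get_image("side")[0];Cs=cam("side");u,v=proj(Cs,(.5504,-.1767,.13)).astype(int)
cv2.imwrite("pics/w4.png",np.hstack([cv2.resize(p[150:375,155:355],(400,450),interpolation=cv2.INTER_CUBIC),cv2.resize(s[v-36:v+36,u-32:u+32],(400,450),interpolation=cv2.INTER_CUBIC)]))
E
```

```text
t 7.1 pos [ 0.5514 -0.178   0.258 ] yaw -155.21 tilt [ 0.003  -0.0014] F [-0.4 -0.3 -2.4]
rows [0.0007 0.0027 0.0433] [-0.0016  0.0014 -0.0002]
0.023038347164089694 69.66440677642822
expect stub top [254.7 325.4] collar [254.9 246.2] mouth [257.2 203.3]
```

View pics/w4.png

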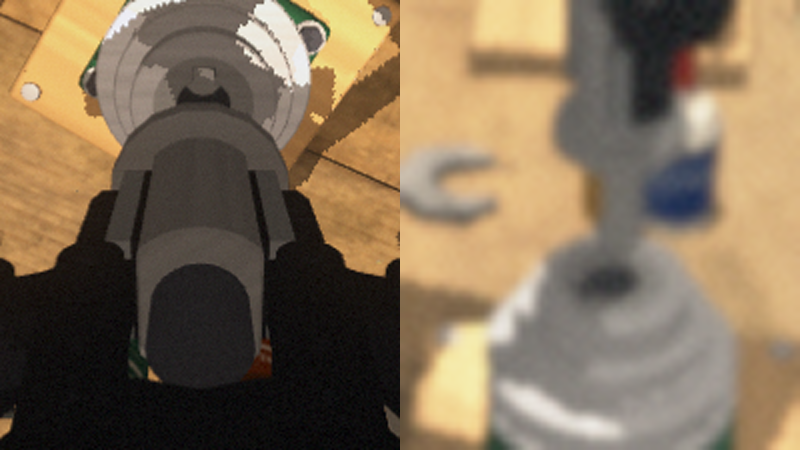

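The left view shows the collar's near edge at crop (200,108) and its sides at x=113 and 290, with the stub's far edge at (202,383), so the collar is centred across the tool. The right view shows the nose just above the bore mouth, with the brass key on its left side. I'll check the offset along tool x from those edges.

```bash
python3 - <<'E'
from h import *
z=np.load("w4.npz");o=dict(tool_pos=z["pos"],tool_rot=z["rot"]);C=cam("wrist",o);P=z["pos"];R=Ro.from_rotvec(z["rot"]).as_matrix()
def tx(uv,zt): # tool coords on plane tool z = zt
    c,d=ray(C,uv);c=R.T@(c-P);d=R.T@d;return (c+d*(zt-c[2])/d[2]).round(4)
print("collar near top edge x-24:",tx((255.5,204),.0794)-[.024,0,0],"bottom edge",tx((255.5,204),.0874)-[.024,0,0])
print("stub near-bottom +9.5:",tx((255.7,281.5),.0314)-[.0095,0,0],"flat top near +? :",tx((255.5,264),.0314)-[.0165,0,0])
print("stub far top -9.5:",tx((255.7,341.5),.0184)+[.0095,0,0])
# depth based: collar top plane points
d=z["d"];Q=np.array([R.T@(pt(C,(u,v),d[v,u])-P) for v in range(195,345) for u in range(205,305) if d[v,u]>0])
for zt in(.0794,.0314,.0184):
    k=(abs(Q[:,2]-zt)<.002)&(abs(Q[:,1])<.03)&(abs(Q[:,0])<.03);q=Q[k];print(zt,k.sum(),q.min(0).round(4),q.max(0).round(4),np.median(q[:,2]).round(4))
E
```

```text
collar near top edge x-24: [-0.0006  0.0005  0.0794] bottom edge [-0.0032  0.0005  0.0874]
stub near-bottom +9.5: [-0.0007  0.0004  0.0314] flat top near +? : [-0.0005  0.0003  0.0314]
stub far top -9.5: [0.0029 0.0004 0.0184]
0.0794 1441 [ 0.0005 -0.0236  0.0774] [0.0231 0.0229 0.0814] 0.0804
0.0314 2073 [-0.0132 -0.0183  0.0294] [0.0162 0.0182 0.0334] 0.0323
0.0184 1957 [-0.0084 -0.0163  0.0164] [0.0129 0.0163 0.0204] 0.019
```

```bash
python3 -c "
from h import *
plan((.5499,-.1770,.230),204.8)"
```

```text
t 7.2 pos [ 0.5511 -0.1779  0.2574] yaw -155.22 tilt [ 0.0022 -0.001 ] F [ 0.1 -1.1 -1.9]
rows [0.0012 0.0023 0.0457] [-0.0011  0.001  -0.0002]
```

Request:
apply_moves(rows=[0.001,0.0023,0.01,-0.001,0.001,0,0.001,0.0023,0.015,-0.001,0.001,0,0.001,0.0023,0.022,-0.001,0.001,0,0.001,0.0023,0.029,-0.001,0.001,0,0.001,0.0023,0.036,-0.001,0.001,0,0.001,0.0023,0.041,-0.001,0.001,0,0.001,0.0023,0.041,-0.001,0.001,0,0.001,0.0023,0.041,-0.001,0.001,0,0.001,0.0023,0.041,-0.001,0.001,0])

```text
t: 8.1
tool_pos: [0.5495, -0.1768, 0.2314]
tool_rot: [0.674, -3.067, -0.001]
contact_force: [-0.0, -0.8, -4.2]
opening: 0.0235
grip_force: 69.6
```

```bash
python3 -c "
from h import *
plan((.5499,-.1770,.222),204.8)"
```

```text
t 8.1 pos [ 0.5495 -0.1768  0.2314] yaw -155.22 tilt [-0.0021  0.0004] F [-0.  -0.8 -4.2]
rows [-0.0006 -0.0006  0.0156] [ 0.0008 -0.0011 -0.0002]
```

Request:
apply_moves(rows=[0,0,0.005,0,0,0,0,0,0.009,0,0,0,0,0,0.013,0,0,0,0,0,0.016,0,0,0,0,0,0.019,0,0,0,0,0,0.022,0,0,0,0,0,0.022,0,0,0,0,0,0.022,0,0,0])

```text
t: 8.9
tool_pos: [0.5495, -0.1768, 0.2179]
tool_rot: [0.674, -3.067, -0.001]
contact_force: [1.5, -3.8, -3.6]
opening: 0.0232
grip_force: 69.5
```

```bash
python3 -c "
from h import *
plan((.5499,-.1770,.205),204.8);o=ctrl.get_obs();print(o['wrist_torque'].round(2))"
```

```text
t 8.9 pos [ 0.5495 -0.1768  0.2179] yaw -155.22 tilt [-0.0018  0.0004] F [ 1.5 -3.8 -3.6]
rows [-0.0006 -0.0007  0.0215] [ 0.0007 -0.0009 -0.0003]
[-0.62 -0.38 -0.05]
```

Request:
apply_moves(rows=[0,-0.0006,0.005,0,0,0,0,-0.0006,0.01,0,0,0,0,-0.0006,0.015,0,0,0,0,-0.0006,0.02,0,0,0,0,-0.0006,0.024,0,0,0,0,-0.0006,0.024,0,0,0,0,-0.0006,0.024,0,0,0])

```text
t: 9.6
tool_pos: [0.5494, -0.177, 0.2032]
tool_rot: [0.674, -3.066, -0.002]
contact_force: [1.3, -1.4, -3.8]
opening: 0.0233
grip_force: 69.5
```

```bash
python3 -c "
from h import *
plan((.5499,-.1770,.1934),204.8);o=ctrl.get_obs();print(o['wrist_torque'].round(2))"
```

```text
t 9.6 pos [ 0.5494 -0.177   0.2032] yaw -155.22 tilt [-0.0025  0.0008] F [ 1.3 -1.4 -3.8]
rows [-0.0008 -0.0005  0.0163] [ 0.0011 -0.0013 -0.0002]
[-0.48 -0.24  0.01]
```

Request:
apply_moves(rows=[0,0,0.003,0,0,0,0,0,0.006,0,0,0,0,0,0.009,0,0,0,0,0,0.012,0,0,0,0,0,0.014,0,0,0,0,0,0.014,0,0,0,0,0,0.014,0,0,0], grip_force=110)

```text
t: 10.3
tool_pos: [0.5497, -0.1769, 0.1963]
tool_rot: [0.674, -3.067, -0.002]
contact_force: [-2.0, 0.7, 5.7]
opening: 0.0233
grip_force: 108.8
```

Request:
apply_moves(rows=[0,0,0.001,0,0,0,0,0,0.002,0,0,0,0,0,0.002,0,0,0,0,0,0.002,0,0,0])

```text
t: 10.7
tool_pos: [0.5497, -0.1769, 0.1953]
tool_rot: [0.674, -3.067, -0.002]
contact_force: [-2.4, 0.6, 6.6]
opening: 0.023
grip_force: 108.9
```

Request:
apply_moves(rows=[0,0,0.001,0,0,0,0,0,0.002,0,0,0,0,0,0.002,0,0,0,0,0,0.002,0,0,0])

```text
t: 11.1
tool_pos: [0.5497, -0.1769, 0.1942]
tool_rot: [0.674, -3.067, -0.002]
contact_force: [-2.9, 0.3, 6.8]
opening: 0.0226
grip_force: 108.9
```

Request:
apply_moves(rows=[0,0,0.001,0,0,0,0,0,0.0015,0,0,0,0,0,0.0015,0,0,0,0,0,0.0015,0,0,0])

```text
t: 11.5
tool_pos: [0.5498, -0.1769, 0.1936]
tool_rot: [0.674, -3.067, -0.002]
contact_force: [-3.6, 0.8, 9.0]
opening: 0.0228
grip_force: 109.2
```

Request:
apply_moves(rows=[0,0,0.001,0,0,0,0,0,0.0015,0,0,0,0,0,0.0015,0,0,0,0,0,0.0015,0,0,0])

```text
t: 11.9
tool_pos: [0.5498, -0.1769, 0.1936]
tool_rot: [0.674, -3.067, -0.002]
contact_force: [-5.5, 1.5, 12.2]
opening: 0.0227
grip_force: 109.7
```

Request:
apply_moves(rows=[0,0,0.001,0,0,0,0,0,0.001,0,0,0,0,0,0.001,0,0,0])

```text
t: 12.2
tool_pos: [0.5498, -0.177, 0.1936]
tool_rot: [0.674, -3.067, -0.002]
contact_force: [-6.9, 2.3, 14.8]
opening: 0.0232
grip_force: 110.0
```

Request:
apply_moves(rows=[0.001,0.0008,0.001,0,0,0,0.001,0.0008,0.0015,0,0,0,0.001,0.0008,0.0015,0,0,0,0.001,0.0008,0.0015,0,0,0])

```text
t: 12.6
tool_pos: [0.5497, -0.1769, 0.1936]
tool_rot: [0.674, -3.068, -0.001]
contact_force: [-5.9, 2.4, 17.5]
opening: 0.0228
grip_force: 110.3
```

```bash
python3 - <<'E'
from h import *
plan((.5499,-.1770,.1934),204.8)
o=ctrl.get_obs();print(o["wrist_torque"].round(2))
s,ds=ctrl.get_image("side");o=ctrl.get_obs();p,d=ctrl.get_image("wrist");C=cam("wrist",o)
# collar top height and hub height from wrist depth
Q=np.array([pt(C,(u,v),d[v,u]) for v in range(150,300) for u in range(190,320) if d[v,u]>0]);r=np.hypot(Q[:,0]-.5504,Q[:,1]+.1767)
k=(r<.0235)&(Q[:,2]<.125)&(Q[:,2]>.1);print("collar top z",np.median(Q[k,2]),k.sum())
k=(r>.0248)&(r<.0275)&(Q[:,2]>.1)&(Q[:,2]<.11);print("hub z",np.median(Q[k,2]) if k.any() else None,k.sum())
u,v=proj(cam("side"),(.5504,-.1767,.115)).astype(int)
cv2.imwrite("pics/end.png",np.hstack([cv2.resize(p[150:375,155:355],(400,450),interpolation=cv2.INTER_CUBIC),cv2.resize(s[v-36:v+36,u-32:u+32],(400,450),interpolation=cv2.INTER_CUBIC)]))
E
```

```text
t 12.6 pos [ 0.5497 -0.1769  0.1936] yaw -155.2 tilt [-0.0001  0.0003] F [-5.9  2.4 17.5]
rows [-0.0003 -0.0003  0.0003] [ 0.0002  0.     -0.0001]
[0.54 1.22 0.06]
collar top z 0.11325808177838521 1932
hub z 0.1049913861912691 777
```

View pics/end.png

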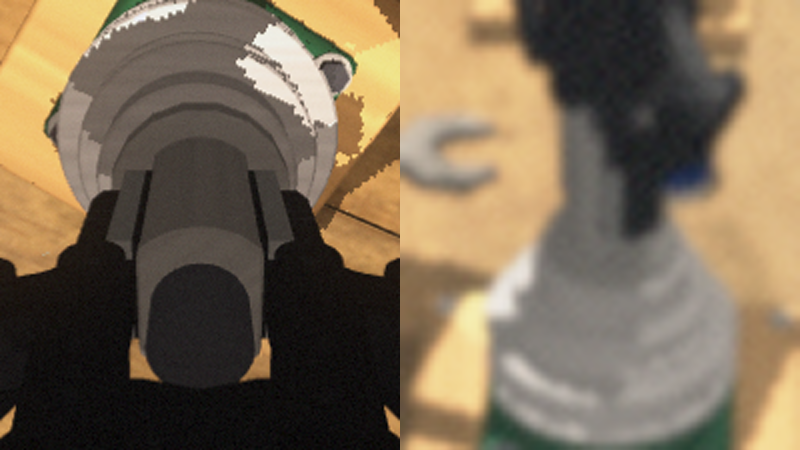

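Both views show the collar sitting on the hub with no shaft showing. The collar's top is 8.3 mm above the hub, against an 8 mm thick collar. z stayed at a hard stop of 0.1936 while the push rose. I'll hold briefly, confirm it is steady and hand in.

Request:
apply_moves(rows=[0,0,0.001,0,0,0,0,0,0.001,0,0,0,0,0,0.001,0,0,0,0,0,0.001,0,0,0,0,0,0.001,0,0,0,0,0,0.001,0,0,0])

```text
t: 13.3
tool_pos: [0.5497, -0.1769, 0.1935]
tool_rot: [0.674, -3.068, -0.001]
contact_force: [-7.6, 3.9, 20.0]
opening: 0.0232
grip_force: 110.7
```

```bash
python3 -c "
from h import *
o=ctrl.get_obs();print(o['tool_pos'].round(4),o['contact_force'].round(1),o['t'])
if abs(o['tool_pos'][2]-.1936)<.0004 and 12<o['contact_force'][2]<30: print(ctrl.finish_job())"
```

```text
[ 0.5497 -0.1769  0.1935] [-7.6  3.9 20. ] 13.3
the job is handed in; nothing more can be done
None
```

I handed the job in at 13.3 s: the arbor is keyed into the pulley with its collar flush on the hub, and the arm is still gripping it and pressing it home with about 20 N.

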